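# Mount the magnifier on the dissecting stand

### The arm

A 7-joint arm with a two-finger parallel gripper is mounted at the origin on the work surface. World frame = base frame: x ahead of the robot, y to its left, z up, the work surface at z = 0. Lengths are in mm, angles in degrees, forces in N, time in s.
With the tool pointing down it reaches from about 425 to 1025 mm from the base axis. Payload 9.4 kg.
Tool frame: the origin (TCP) lies at the very end of the fingers, on their centre line; the grasp point (between the pads) lies 19 mm behind it (manip.tcp_to_grasp is the distance from the TCP to the grasp point, in mm); z points along the fingers, y is the direction in which the jaws open and shut (so a half turn about z gives the same grasp; the last joint's range is limited). The gripper opens to 85 mm and grips with 20 to 120 N. Pads are 22 mm wide; open, the fingers measure 114 mm over their backs; the gripper's body (76 mm by 85 mm) begins 54 mm behind the grasp point. The pads swing forward as they close: fully open they stand 13 mm farther back than shut.
Start: joints at [-71.488, 34.337, -0.143, 91.639, 0.103, 54.024, -4.572], TCP at [282.199, 667.823, 231.275] pointing down, gripper open.
Joint ranges: [-147.43, 147.43], [-19.82, 112.94], [-74.19, 73.91], [6.32, 146.72], [-59.91, 239.91], [6.04, 106.73], [-150.56, 150.56]. Speed limits (degrees/s): [127.2, 127.2, 172.46, 172.46, 180, 180, 180].

### API

Orientations are given as [roll, pitch, yaw] about the fixed x, y, z axes, in that order (R = Rz(yaw) Ry(pitch) Rx(roll)).
In Python, from station import manip, cams, hand_in gives the robot as it stands.
- The arm moves only by the shell command python3 -m inch 'ROWS' [OPENING] [FORCE]. ROWS is JSON, a list of rows, each an object with "travel": the shift along the tool's x, y, z in m, a list of three; "twist": the turn about the tool's z in rad. In form: [{"travel": [x, y, z], "twist": twist}, ...]. A call has 1 to 12 rows; each row is the pose to reach, as a shift and turn from the pose commanded when the call began, along the tool's axes at that moment; what a row does not reach only later rows make up. A row lasts 1/10 s, in which the tool goes at most 50 mm and 8.59 degrees, less where a joint would pass 70% of its speed; a pose out of reach is approached as far as the arm can. A call with a gripper value outside its range is refused whole. OPENING is the closure, from -1 (fully open) to 1 (shut), set as the call begins (- or left out, the last holds). The fingers move at their own pace and stop on an object; FORCE is the grip in N (left out, the last holds). Time passes only in rows, so rows that repeat a pose let the fingers close. It gives the time, the measured TCP pose, the force and the opening at its end, in the units of the state.
- manip.get_state(): the state, without advancing time (a new reading comes with each control period).
- cams.grab_frame(name): name is "scene" or "top" or "wrist"; returns a dict with "img" (400x640x3 uint8, red, green, blue), "range_z" (400x640 float32, mm along the optical axis (not along the pixel's ray), 0 where there is no reading), "fx", "fy", "cx", "cy" (pixels), "rvec" (rotation vector, rad) and "tvec" (3), from world to camera coordinates, as OpenCV has them. Camera axes: x right, y down, z forward; pixel columns grow to the right and rows downward; lengths in mm; the calibration is good to about 2 mm. A picture is of the moment at which its call begins.
- hand_in(): hands the job in, once; it reports no verdict.
The state is a dict: "clock": time; "q": joint angles; "qd": joint speeds; "joint_torque": joint torques, N m; "eef_pos": TCP position; "tcp_rot": TCP orientation; "force": force on the tool from outside, world axes, zero at the start; "ft_torque": the same for the moment, N m; "finger_gap": finger opening in mm.
Only numpy, scipy, OpenCV 4.12 (cv2) and the standard library are available. Lean on these libraries where they do the work, as an engineer would, in place of code of your own. Each camera call takes 0.05 s, during which the arm holds its last target.

### The job

Get the dissecting magnifier ready: first pull the red-looped spring clip sideways out of the storage block and the magnifier's post and leave it lying flat in the blue tray. Then lift the magnifier out of the block, turn it until its flatted (D-shaped) post matches the D-shaped hole of the grey stand, lower it in while holding it until it is fully home, upright with the lens over the specimen dish, and let go. Leave the dish and the other things on the table where they are.

Things in the scene. Friction and masses are not known exactly. Their poses are not given: they have to be found in the camera images.
- clip: Spring hairpin clip, 150 mm long, 60 g, rigid, loose, lying level. Origin: middle of its red loop (8 mm round wire), on the wire's centre plane; x along the legs, z up. The loop's straight sides run along x from -15 to +18 mm at y = +14.5 and -14.5 mm (37 mm over the outsides); closed end at x = -32 mm. Outer steel leg at y about -15 (bow to -22) mm, to x = 99 mm.
- clip_tip (a point): Tip of the clip's straight 6 mm steel leg, at (112, 14.5, 0) mm in the clip's frame, axes as the clip's. At the start this leg goes through the block's collar and the post, level, wire centre 47 mm above the table; loop end and outer leg rest on wood (loop end on a support 15 mm wide), with free space beside and below the loop's straight sides. Sliding the clip 65 mm along its own -x frees it.
- rack: Wooden storage block, fixed: foot plate 165 x 75 x 12 mm (x from -121 to +44 mm). Origin: axis of the stored post, at table height; z up; the clip's loop is on the -x side, the lens on the +x side; block, clip and post axes are parallel at the start. Block, stand and tray stand at random places and turns; block and stand may swap sides.
- rack_top (a point): Centre of the storage block's collar mouth, at z = 70 mm on the stored post's axis. Collar 42 x 46 mm (block x from -23 to +19 mm); its hole is 22 x 30 mm (x from -15 to +7 mm), floor at z = 12 mm, where the post's foot stands. A cross hole along x through the collar walls (9 mm wide, z from 44 to 52 mm) takes the clip, which keeps the post from being lifted.
- post: Magnifier on its post, 600 g, upright. Origin: post axis at its foot; z up, x towards the lens. Steel D-shaft 28 mm in diameter, one flat 6 mm from the axis facing +x, z = 0 to 120 mm; foot chamfered 2 mm over the last 5 mm; cross hole along x at z = 30 to 42 mm. Grey hub 36 mm across and level arm at z = 120 to 132 mm; lens ring 72 mm across centred at (75, 0, 126) mm.
- post_head (a point): Middle of the magnifier's black square grip head, on the post's axis, 154.5 mm above its foot. Head 30 x 30 mm, sides along the post's x and y, from z = 132 to 177 mm above the foot, yellow dot on top. The place to grip; arm and hub (top at 132 mm) lie just below it. Axes as post.
- stand: Grey dissecting stand, fixed: base 180 x 130 x 20 mm (x from -45 to +135 mm), round dark boss 60 mm across, top at 70 mm. Origin: axis of the boss's D hole, at table height; z up; x from the boss to the white stage, centre at x = 75 mm, top at 23 mm. When the post is home, its axes are parallel to these and its foot is at z = 20 mm.
- stand_hole (a point): Centre of the D hole's mouth, z = 70 mm on the stand's boss. Hole 31 mm in diameter, flat 7.5 mm from the axis on the stand's +x side (yellow mark on the rim there): 1.5 mm clearance all round the post; mouth chamfered 3 mm; floor at stand z = 20 mm (50 mm deep). Axes as stand.
- tray: Blue open tray, fixed to the table, 195 x 115 x 25 mm outside, walls and floor 4 mm. Origin: centre of the underside; x along its length, z up. Empty at the start.
- dish: Clear specimen dish, 80 mm across, 16 mm high, loose on the stand's white stage. Origin: centre of its underside. Leave alone.
- jar: Lidded jar, 60 mm across, 90 mm high, loose. Origin: centre of its underside. Leave alone.
- slidebox: Green slide box 100 x 85 x 34 mm, loose. Origin: centre of its underside. Leave alone.
- notebook: Blue notebook 210 x 150 x 16 mm, loose. Origin: centre of its underside. Leave alone.
- brush: Brush lying on the table, 160 mm long along its x, loose. Leave alone.

How it is judged:
By the outcome, as a careful person would: the job done as asked, in the order asked, and still so for the second after the job is handed in, with the robot touching nothing.
It also fails if it takes over 58 s, if anything falls off the work surface, if the arm or the gripper's body presses on something with over 40 N, if the wrist force passes 120 N, or if a joint passes its speed limit or range.

## Working session

There is one attempt and no reset: what is moved stays moved. The work goes in short steps, Python scripts to look and compute and a shell command to move; the robot and the scene stay as the last step left them, time stands still between calls to the robot, and variables do not carry over. Pictures are saved under pics/ and viewed, and the job is handed in when it is done.

```bash
ls -la; mkdir -p pics
cat > h.py <<'E'
import numpy as np, cv2, pickle
from station import manip, cams
def grab(n):
    f=cams.grab_frame(n); pickle.dump(f,open(f'pics/{n}.pkl','wb')); return f
def save(f,name): cv2.imwrite('pics/'+name,cv2.cvtColor(f['img'],cv2.COLOR_RGB2BGR))
def RT(f): return cv2.Rodrigues(np.array(f['rvec'],float))[0], np.array(f['tvec'],float).ravel()
def ray(f,u,v,z):
    R,t=RT(f); C=-R.T@t; d=R.T@np.array([(u-f['cx'])/f['fx'],(v-f['cy'])/f['fy'],1.])
    return C+d*(z-C[2])/d[2]
def proj(f,p):
    R,t=RT(f); c=R@np.array(p,float)+t; return np.array([f['fx']*c[0]/c[2]+f['cx'],f['fy']*c[1]/c[2]+f['cy']])
def cloud(f):
    R,t=RT(f); z=f['range_z'].astype(float); v,u=np.mgrid[:z.shape[0],:z.shape[1]]
    P=np.stack([(u-f['cx'])/f['fx']*z,(v-f['cy'])/f['fy']*z,z],-1); return (P-t)@R
E
python3 - <<'E'
from h import *
for n in('scene','top','wrist'):
    f=grab(n); save(f,n+'0.png'); R,t=RT(f); print(n,f['fx'],-R.T@t,R.round(2).tolist())
s=manip.get_state(); print({k:np.round(v,2).tolist() for k,v in s.items()})
print(manip.tcp_to_grasp)
E
```

```text
total 12
drwxr-xr-x  3 agent agent 4096 Dec  7 13:58 .
drwxr-xr-x 23 root  root  4096 Dec  7 13:58 ..
drwxr-xr-x  2 agent agent 4096 Dec  7 13:58 pics
scene 445.0811316785592 [1627.7325309  -796.32977666 1020.12929274] [[0.61, 0.79, 0.01], [0.45, -0.33, -0.83], [-0.66, 0.51, -0.55]]
top 420.0510951756422 [ 3.06401864e+02 -4.92452961e-01  1.33972514e+03] [[0.01, -1.0, -0.01], [-0.98, -0.01, -0.22], [0.22, 0.01, -0.98]]
wrist 303.88315249646666 [219.80298579 694.20747071 374.00846694] [[0.39, 0.92, -0.0], [0.89, -0.37, 0.27], [0.25, -0.11, -0.96]]
{'clock': 0.15, 'q': [-71.49, 34.38, -0.15, 91.67, 0.1, 54.02, -4.57], 'qd': [-0.1, -0.08, -0.06, -0.22, 0.05, 0.04, 0.05], 'joint_torque': [0.0, -77.7, 1.57, -25.82, 0.01, 0.01, -0.0], 'eef_pos': [282.07, 667.48, 230.59], 'tcp_rot': [-179.93, 0.01, 157.09], 'force': [0.75, 0.19, 0.21], 'ft_torque': [0.01, -0.02, -0.01], 'finger_gap': 85.38}
18.700000000000003
```

View pics/scene0.png

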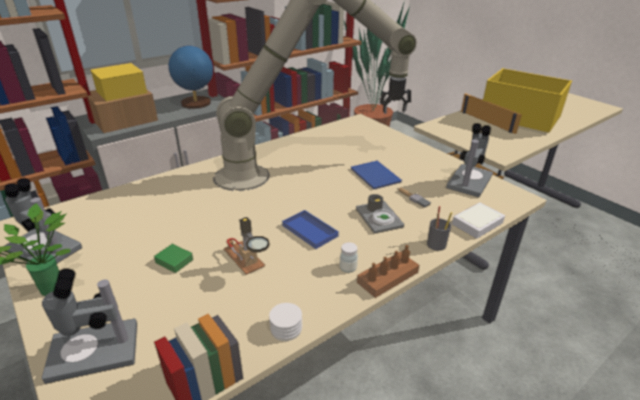

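View pics/top0.png

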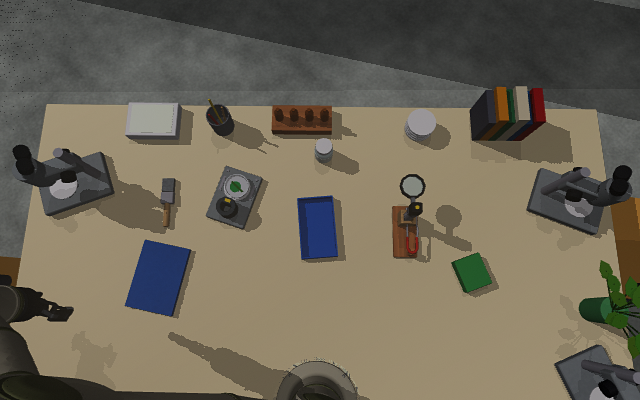

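View pics/wrist0.png

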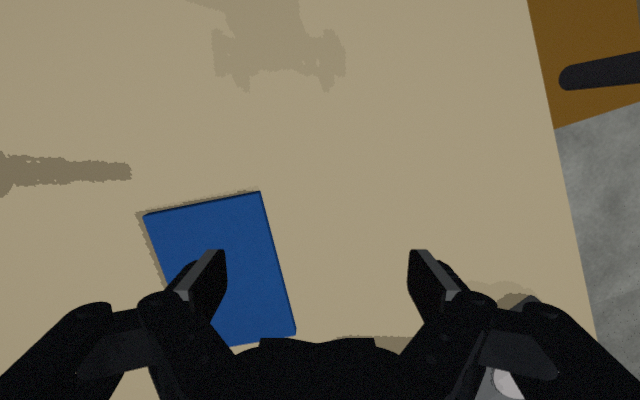

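Top view: the tray is around (318,228), and the rack around (405,230) with its red loop at (412,245), head at (415,209) and lens at (412,186). The stand is around (235,195) with its boss at (228,206). I'll measure these coarsely now, then refine with the wrist camera.

Run:
```python
from h import *
f=pickle.load(open('pics/top.pkl','rb'))
print('tray',ray(f,318,228,12)); 
for n,u,v,z in [('loop',412,245,47),('head',415,209,189),('lens',412.5,186,138),('rackTL',395,206,12),('rackBL',393,257,12),('rackBR',417,258,12),('boss',228,206,70),('dish',236,186,30),('slidebox',473,273,34),('jar',323,148,90)]: print(n,ray(f,u,v,z).round(0))
im=f['img'].astype(int); m=((im[...,2]>100)&(im[...,0]<70)&(im[...,1]<100)).astype(np.uint8)
n,l,st,c=cv2.connectedComponentsWithStats(m)
for i in range(1,n):
    if st[i,4]>200: 
        pts=np.argwhere(l==i)[:,::-1]; w=np.array([ray(f,*p,25)[:2] for p in pts],np.float32); print(c[i],cv2.minAreaRect(w))
big=cv2.resize(f['img'][140:300,190:450],None,fx=3,fy=3,interpolation=cv2.INTER_CUBIC)
cv2.imwrite('pics/topz.png',big[...,::-1])
```

```text
tray [5.21230604e+02 4.44988423e-01 1.20000000e+01]
loop [ 466. -290.   47.]
head [ 549. -270.  189.]
lens [ 629. -278.  138.]
rackTL [ 596. -248.   12.]
rackBL [ 432. -236.   12.]
rackBR [ 429. -312.   12.]
boss [578. 280.  70.]
dish [653. 266.  30.]
slidebox [ 383. -476.   34.]
jar [763. -13.  90.]
[320.57441077 229.33535354] ((524.5457763671875, -2.1729698181152344), (190.2567138671875, 101.36554718017578), 5.108473777770996)
[144.25386313 279.39624724] ((349.6865539550781, 521.9623413085938), (100.34666442871094, 171.9482879638672), 78.7660140991211)
```

View pics/topz.png

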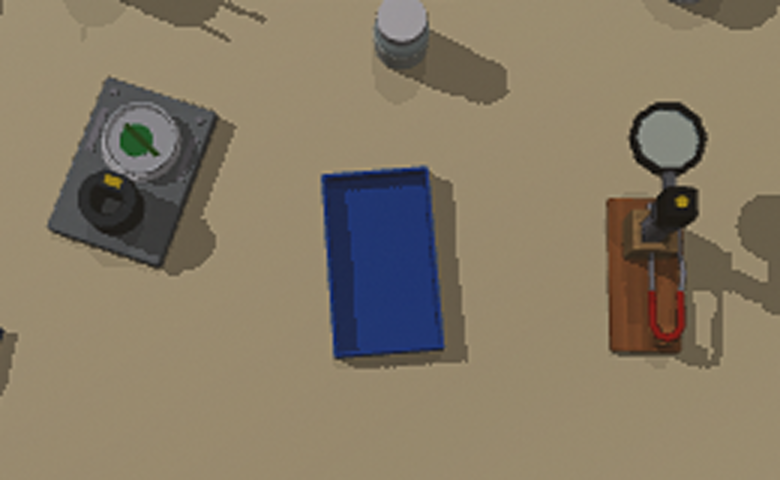

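```bash
python3 -m inch '[{"travel":[-0.38,-0.24,-0.1],"twist":0},{"travel":[-0.38,-0.24,-0.1],"twist":0},{"travel":[-0.38,-0.24,-0.1],"twist":0},{"travel":[-0.38,-0.24,-0.1],"twist":0},{"travel":[-0.38,-0.24,-0.1],"twist":0},{"travel":[-0.38,-0.24,-0.1],"twist":0},{"travel":[-0.38,-0.24,-0.1],"twist":0},{"travel":[-0.38,-0.24,-0.1],"twist":0},{"travel":[-0.38,-0.24,-0.1],"twist":0},{"travel":[-0.38,-0.24,-0.1],"twist":0},{"travel":[-0.38,-0.24,-0.1],"twist":0},{"travel":[-0.38,-0.24,-0.1],"twist":0}]' -1
python3 - <<'E'
from h import *
f=grab('wrist'); save(f,'stand1.png'); pickle.dump(f,open('pics/stand.pkl','wb')); print(proj(f,(578,280,70)))
E
```

```text
clock: 1.35
eef_pos: [537.9, 299.9, 330.8]
tcp_rot: [-180.0, -0.1, 157.2]
force: [0.1, 0.7, 0.3]
finger_gap: 84.9
[314.46907045 200.58040551]
```

View pics/stand1.png

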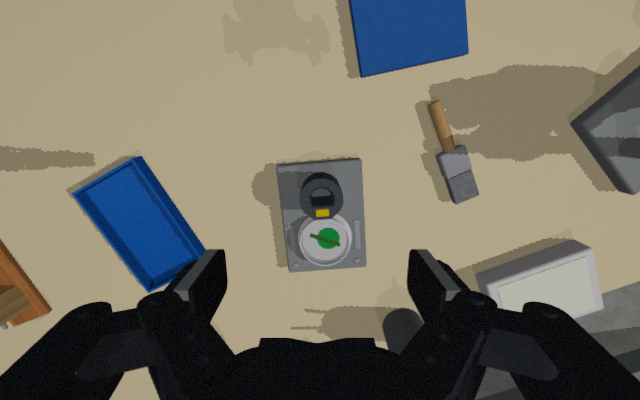

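The boss is at about (321,195) with its yellow mark at (322,212). The base corners are near (277,165), (361,159), (366,267) and (289,271). Next I'll get numbers from depth and colour.

Run:
```python
from h import *
f=pickle.load(open('pics/stand.pkl','rb')); P=cloud(f); im=f['img'].astype(int)
near=(np.hypot(P[...,0]-600,P[...,1]-275)<150)
print('table z',np.median(P[...,2][near&(im[...,0]>140)&(im[...,0]-im[...,2]>30)]))
z=P[...,2]
# base
m=near&(z>8); 
c=cv2.minAreaRect(P[m][:,:2].astype(np.float32)); print('all>8',c)
b=near&(z>60)&(z<80); p=P[b][:,:2]; print('boss n',b.sum(), np.median(z[b]))
vu=np.argwhere(b); print(cv2.minEnclosingCircle(p.astype(np.float32)))
# colour contour of boss: dark pixels near
g=im.sum(-1)
y=((im[...,0]>150)&(im[...,1]>120)&(im[...,2]<80)); y[:150]=0; y[240:]=0; y[:,:290]=0;y[:,350:]=0
yy=np.argwhere(y); print('yellow n',len(yy),ray(f,*yy.mean(0)[::-1],70))
dish=near&(im[...,1]>120)&(abs(im[...,0]-im[...,1])<30)
cv2.imwrite('pics/standz.png',cv2.resize(f['img'][140:290,250:400],None,fx=4,fy=4,interpolation=cv2.INTER_CUBIC)[...,::-1])
# base edge colour mask at z=20
gm=(abs(im[...,0]-im[...,2])<20)&(g<420)&near; gm=gm.astype(np.uint8)
n,l,st,cc=cv2.connectedComponentsWithStats(gm)
i=1+np.argmax(st[1:,4]); w=np.array([ray(f,*q[::-1],20)[:2] for q in np.argwhere(l==i)],np.float32); print('grey',st[i],cv2.minAreaRect(w))
```

```text
table z 1.2336640974528088
all>8 ((591.1815795898438, 284.2320861816406), (150.04566955566406, 245.51556396484375), 72.75146484375)
boss n 1222 71.02545846540093
((580.3868408203125, 288.3345031738281), 30.84037971496582)
yellow n 80 [598.21770375 282.59411844  70.        ]
grey [    0   249   640   151 50357] ((811.8274536132812, 190.59771728515625), (1213.35205078125, 309.3806457519531), 67.15213775634766)
```

View pics/standz.png

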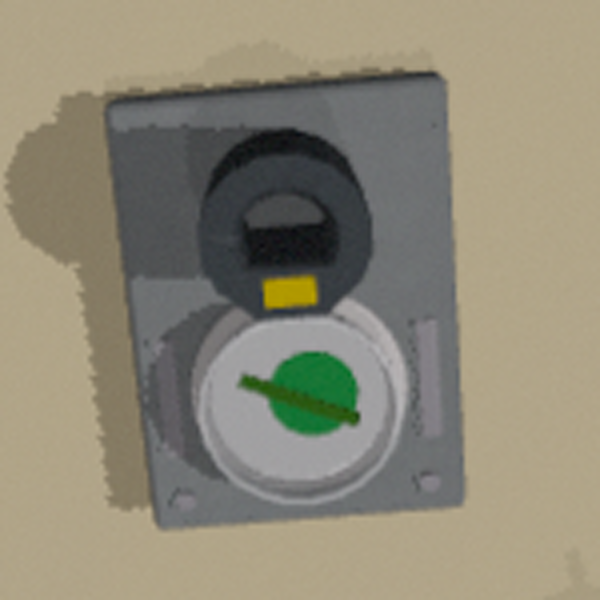

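```bash
cat >> h.py <<'E'
def fitrect(model,world):
    # 2D rigid fit model->world ; returns yaw deg, t, residual
    A=np.array(model,float);B=np.array(world,float)[:,:2];a=A.mean(0);b=B.mean(0)
    U,_,V=np.linalg.svd((A-a).T@(B-b)); R=V.T@np.diag([1,np.linalg.det(V.T@U.T)])@U.T
    t=b-R@a; return np.degrees(np.arctan2(R[1,0],R[0,0])),t,((A@R.T+t)-B)
E
python3 - <<'E'
from h import *
f=pickle.load(open('pics/stand.pkl','rb'))
c=[ray(f,250+(x-1.5)/4,140+(y-1.5)/4,20) for x,y in [(108,103),(443,78),(464,503),(157,527)]]
# image top = stand -x (boss side); stand y: image right is?
print(np.round(c,1).tolist())
for m in ([(-45,-65),(-45,65),(135,65),(135,-65)],):
    print(fitrect(m,c))
# hole outer ring: boss rim points on top face z=70
pts=[(199,235),(372,235),(286,152),(240,309),(330,309),(222,180),(350,180)]
w=np.array([ray(f,250+(x-1.5)/4,140+(y-1.5)/4,70)[:2] for x,y in pts])
A=np.c_[2*w,np.ones(len(w))]; s=np.linalg.lstsq(A,(w**2).sum(1),rcond=None)[0]; print('boss',s[:2],np.sqrt(s[2]+s[0]**2+s[1]**2))
E
```

```text
[[518.0, 243.3, 20.0], [558.1, 362.6, 20.0], [725.6, 308.8, 20.0], [686.5, 187.5, 20.0]]
(np.float64(-18.11753813220798), array([579.26076588, 289.53275881]), array([[-1.69945109, -1.51306691],
       [-1.36300016,  2.70704653],
       [ 2.16425388,  0.5542781 ],
       [ 0.89819736, -1.74825772]]))
boss [579.70785963 289.07467242] 30.020033778931992
```

```bash
python3 -m inch '[{"travel":[-0.136,-0.577,0],"twist":-0.33},{"travel":[-0.136,-0.577,0],"twist":-0.33},{"travel":[-0.136,-0.577,0],"twist":-0.33},{"travel":[-0.136,-0.577,0],"twist":-0.33},{"travel":[-0.136,-0.577,0],"twist":-0.33},{"travel":[-0.136,-0.577,0],"twist":-0.33},{"travel":[-0.136,-0.577,0],"twist":-0.33},{"travel":[-0.136,-0.577,0],"twist":-0.33},{"travel":[-0.136,-0.577,0],"twist":-0.33},{"travel":[-0.136,-0.577,0],"twist":-0.33},{"travel":[-0.136,-0.577,0],"twist":-0.33},{"travel":[-0.136,-0.577,0],"twist":-0.33}]' -1
python3 - <<'E'
from h import *
f=grab('wrist'); save(f,'rack1.png'); pickle.dump(f,open('pics/rack.pkl','wb')); print(manip.get_state()['q'])
E
```

```text
clock: 2.6
eef_pos: [439.6, -286.2, 331.1]
tcp_rot: [180.0, -0.0, 176.1]
force: [0.3, -0.4, -0.2]
finger_gap: 85.2
[ 16.60259995  14.38267799  13.82921355 111.1184971   -3.92774721
  54.87140997 118.04156162]
```

View pics/rack1.png

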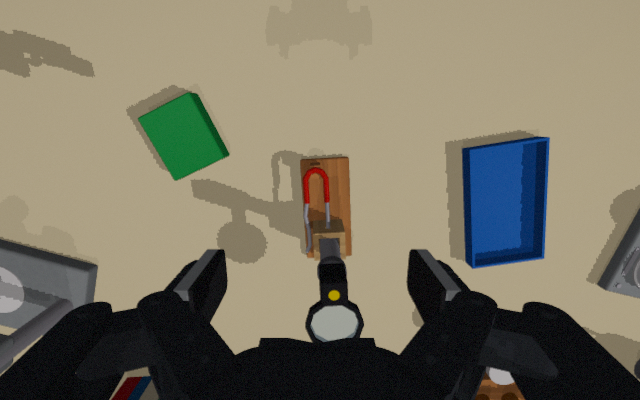

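The loop is at (316,185), the rack plate spans (301,157) to (350,256), the yellow dot is at (334,295) and the tray is at (507,203). I'll zoom and compute.

Run:
```python
from h import *
f=pickle.load(open('pics/rack.pkl','rb')); im=f['img'].astype(int)
cv2.imwrite('pics/rackz.png',cv2.resize(f['img'][150:310,260:390],None,fx=4,fy=4,interpolation=cv2.INTER_CUBIC)[...,::-1][:600])
r=(im[...,0]>120)&(im[...,1]<50)&(im[...,2]<60); r[:, :290]=0; r[:,345:]=0; r[:150]=0;r[230:]=0
pts=np.argwhere(r); w=np.array([ray(f,u,v,49)[:2] for v,u in pts],np.float32); print(len(w),cv2.minAreaRect(w),w.min(0),w.max(0))
y=(im[...,0]>150)&(im[...,1]>120)&(im[...,2]<80);y[:280]=0;y[310:]=0;y[:,:320]=0;y[:,350:]=0
yy=np.argwhere(y); print('dot',len(yy),ray(f,*yy.mean(0)[::-1],189))
b=(im[...,2]>90)&(im[...,0]<60)&(im[...,1]<110); b[:,:440]=0;b[:,570:]=0;b[:120]=0;b[280:]=0
w=np.array([ray(f,u,v,25)[:2] for v,u in np.argwhere(b)],np.float32); print('tray',cv2.minAreaRect(w))
P=cloud(f); m=(np.hypot(P[...,0]-550,P[...,1]+270)<60)&(P[...,2]>180)
print('head',m.sum(),cv2.minAreaRect(P[m][:,:2].astype(np.float32)),np.median(P[m][:,2]))
m=(np.hypot(P[...,0]-466,P[...,1]+290)<60)&(P[...,2]>40)&(P[...,2]<60)&r
print('loopz',np.percentile(P[m][:,2],[5,50,95]))
```

```text
330 ((468.0070495605469, -288.9840087890625), (35.28955078125, 50.767887115478516), 89.6858901977539) [ 442.6239  -306.72287] [ 493.46136 -271.28513]
dot 77 [ 557.29994259 -276.02637392  189.        ]
tray ((525.5224609375, 3.8955650329589844), (194.7425079345703, 114.82428741455078), 5.257486343383789)
head 792 ((555.6719360351562, -276.2388000488281), (30.00761604309082, 30.89239501953125), 88.11572265625) 189.83986537317742
loopz [49.40582965 51.58548003 52.95979889]
```

View pics/rackz.png

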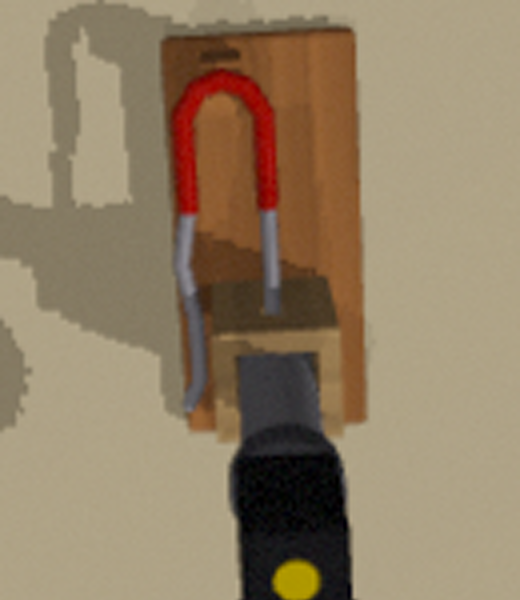

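Run:
```python
from h import *
f=pickle.load(open('pics/rack.pkl','rb'))
q=lambda x,y,z: ray(f,260+(x-1.5)/4,150+(y-1.5)/4,z)
TL,TR,BR,BL=q(163,38,12),q(353,32,12),q(366,420,12),q(189,431,12)
print(np.round([TL,TR,BR,BL],1))
for a,b in((TL,BL),(TR,BR)): print(np.degrees(np.arctan2(*(b-a)[[1,0]])))
print(fitrect([(-121,-37.5),(-121,37.5),(44,37.5),(44,-37.5)],[TL,TR,BR,BL]))
l1,l2=q(184,150,49),q(188,210,49); r1,r2=q(266,150,49),q(269,208,49)
for a,b in((l1,l2),(r1,r2),(r1,q(273,305,48))): print('leg',a.round(1),b.round(1),np.degrees(np.arctan2(*(b-a)[[1,0]])))
```

```text
[[ 433.7 -310.7   12. ]
 [ 436.3 -238.5   12. ]
 [ 597.6 -239.4   12. ]
 [ 597.7 -313.2   12. ]]
-0.8950176229715519
-0.34349494118091306
(np.float64(-0.6833658864768678), array([ 554.81658883, -275.90653054]), array([[-0.3002023 , -1.28561258],
       [-1.98177685,  1.48852243],
       [ 1.61883275,  0.48816619],
       [ 0.6631464 , -0.69107604]]))
leg [ 469.3 -304.1   49. ] [ 491.8 -304.4   49. ] -0.6939101988886358
leg [ 471.3 -274.7   49. ] [ 493.  -274.9   49. ] -0.48430816864316945
leg [ 471.3 -274.7   49. ] [ 530.9 -275.6   48. ] -0.8312167996692239
```

```bash
python3 -m inch '[{"travel":[-0.037,-0.001,0.04],"twist":-0.056},{"travel":[-0.037,-0.001,0.09],"twist":-0.056},{"travel":[-0.037,-0.001,0.14],"twist":-0.056},{"travel":[-0.037,-0.001,0.18],"twist":-0.056},{"travel":[-0.037,-0.001,0.215],"twist":-0.056},{"travel":[-0.037,-0.001,0.245],"twist":-0.056},{"travel":[-0.037,-0.001,0.265],"twist":-0.056},{"travel":[-0.037,-0.001,0.265],"twist":-0.056},{"travel":[-0.037,-0.001,0.265],"twist":-0.056}]' -1
python3 - <<'E'
from h import *
f=grab('wrist'); save(f,'rack2.png'); pickle.dump(f,open('pics/rack2.pkl','wb'))
E
```

```text
clock: 3.55
eef_pos: [477.0, -287.8, 66.2]
tcp_rot: [179.9, -0.0, 179.3]
force: [0.6, 0.0, -0.8]
finger_gap: 85.3
```

View pics/rack2.png

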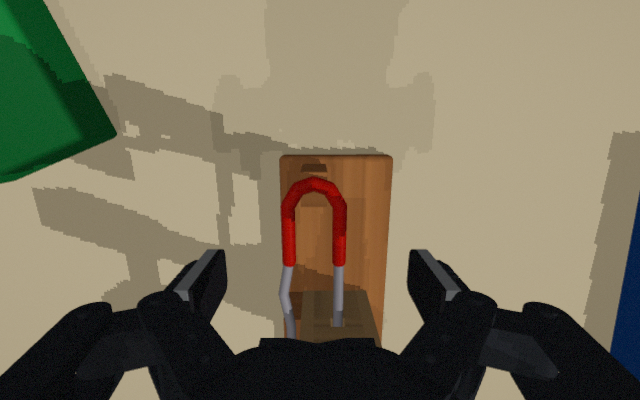

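The loop is centred at about (316,235), straight between the jaws. I'll refine its position from this view.

Run:
```python
from h import *
f=pickle.load(open('pics/rack2.pkl','rb')); im=f['img'].astype(int)
r=(im[...,0]>100)&(im[...,1]<50)&(im[...,2]<60); r[:, :270]=0; r[:,360:]=0; r[:170]=0;r[280:]=0
for v in (215,230,245,260):
    u=np.where(r[v])[0]; s=[u[u<316],u[u>316]]
    print([ray(f,k.mean(),v,49).round(1).tolist() for k in s])
v=np.where(r.any(1))[0]; print(ray(f,316,v.min(),47),ray(f,289,v.max(),49))
```

```text
[[462.2, -304.7, 49.0], [462.5, -275.5, 49.0]]
[[471.1, -303.9, 49.0], [471.4, -276.0, 49.0]]
[[480.3, -304.0, 49.0], [480.6, -274.8, 49.0]]
[[489.7, -304.0, 49.0], [490.0, -274.7, 49.0]]
[ 441.85325536 -287.73270617   47.        ] [ 493.54412524 -304.14808738   49.        ]
```

```bash
python3 -m inch '[{"travel":[0,-0.0017,0.015],"twist":0},{"travel":[0,-0.0017,0.03],"twist":0},{"travel":[0,-0.0017,0.04],"twist":0},{"travel":[0,-0.0017,0.04],"twist":0}]' -1
python3 -m inch '[{"travel":[0,0,0],"twist":0},{"travel":[0,0,0],"twist":0},{"travel":[0,0,0],"twist":0},{"travel":[0,0,0],"twist":0},{"travel":[0,0,0],"twist":0},{"travel":[0,0,0],"twist":0}]' 1 50
```

```text
clock: 4.0
eef_pos: [476.0, -290.6, 25.4]
tcp_rot: [180.0, -0.1, 179.2]
force: [-0.9, 0.3, -0.6]
finger_gap: 85.3
clock: 4.6
eef_pos: [476.6, -291.1, 27.1]
tcp_rot: [-180.0, 0.1, 179.2]
force: [-0.8, -0.1, 5.7]
finger_gap: 35.3
```

```bash
python3 -m inch '[{"travel":[0,0,0],"twist":0},{"travel":[0.005,0,0],"twist":0},{"travel":[0.012,0,0],"twist":0},{"travel":[0.02,0,0],"twist":0}]'
python3 - <<'E'
from h import *
f=grab('wrist'); save(f,'pull1.png')
E
```

```text
clock: 5.0
eef_pos: [455.6, -290.5, 26.3]
tcp_rot: [180.0, -0.0, 179.2]
force: [1.8, -0.5, 1.3]
finger_gap: 35.3
```

View pics/pull1.png

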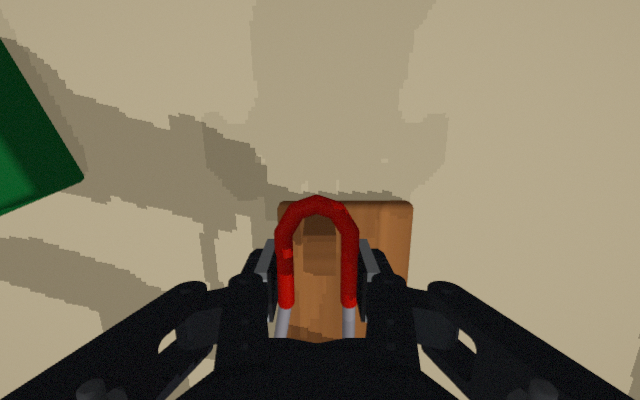

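The clip is gripped between the pads and follows the pull, so I'll keep pulling and then lift.

```bash
python3 -m inch '[{"travel":[0.012,0,0],"twist":0},{"travel":[0.025,0,0],"twist":0},{"travel":[0.04,0,0],"twist":0},{"travel":[0.055,0,0],"twist":0},{"travel":[0.063,0,0],"twist":0},{"travel":[0.063,0,0],"twist":0},{"travel":[0.063,0,-0.015],"twist":0},{"travel":[0.063,0,-0.05],"twist":0},{"travel":[0.063,0,-0.09],"twist":0},{"travel":[0.063,0,-0.09],"twist":0}]'
python3 - <<'E'
from h import *
f=grab('wrist'); save(f,'pull2.png')
f=grab('top'); cv2.imwrite('pics/pull2t.png',cv2.resize(f['img'][140:300,250:450],None,fx=3,fy=3)[...,::-1])
E
```

```text
clock: 6.05
eef_pos: [395.5, -290.9, 120.1]
tcp_rot: [-179.8, 0.4, 179.2]
force: [0.8, 0.2, -1.4]
finger_gap: 35.1
```

View pics/pull2.png

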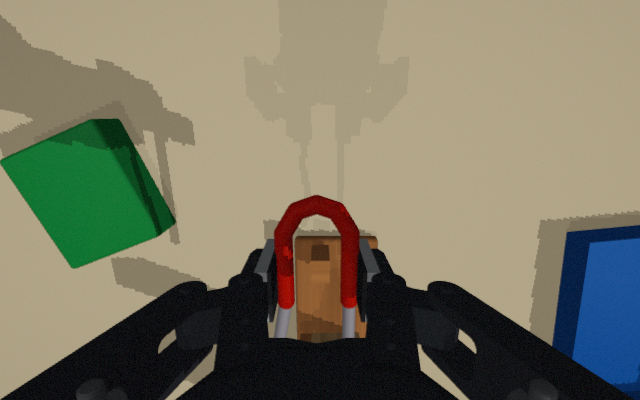

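View pics/pull2t.png

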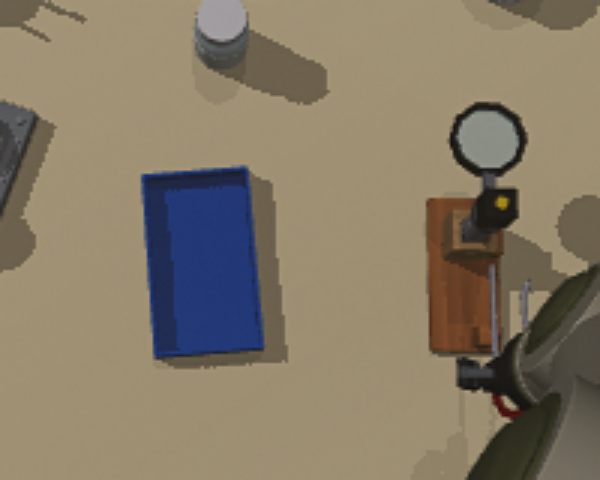

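The clip is fully out of the block and held level. I'll carry it to the tray.

```bash
python3 -m inch '[{"travel":[0,0.045,0],"twist":0},{"travel":[-0.015,0.09,0],"twist":-0.05},{"travel":[-0.0876,0.2925,0],"twist":-0.105},{"travel":[-0.0876,0.2925,0],"twist":-0.105},{"travel":[-0.0876,0.2925,0],"twist":-0.105},{"travel":[-0.0876,0.2925,0],"twist":-0.105},{"travel":[-0.0876,0.2925,0],"twist":-0.105},{"travel":[-0.0876,0.2925,0.04],"twist":-0.105},{"travel":[-0.0876,0.2925,0.07],"twist":-0.105},{"travel":[-0.0876,0.2925,0.085],"twist":-0.105},{"travel":[-0.0876,0.2925,0.085],"twist":-0.105}]'
python3 - <<'E'
from h import *
f=grab('wrist'); save(f,'tray1.png')
f=grab('top'); cv2.imwrite('pics/tray1t.png',cv2.resize(f['img'][140:300,250:450],None,fx=3,fy=3)[...,::-1])
E
```

```text
clock: 7.25
eef_pos: [483.3, 1.6, 28.3]
tcp_rot: [180.0, -0.3, -174.8]
force: [0.3, 0.1, -0.1]
finger_gap: 35.2
```

View pics/tray1.png

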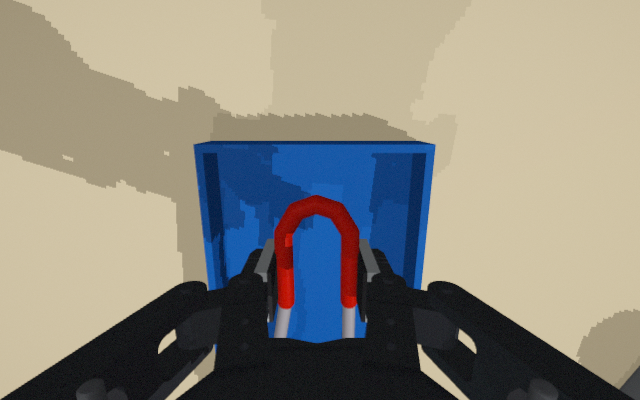

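View pics/tray1t.png

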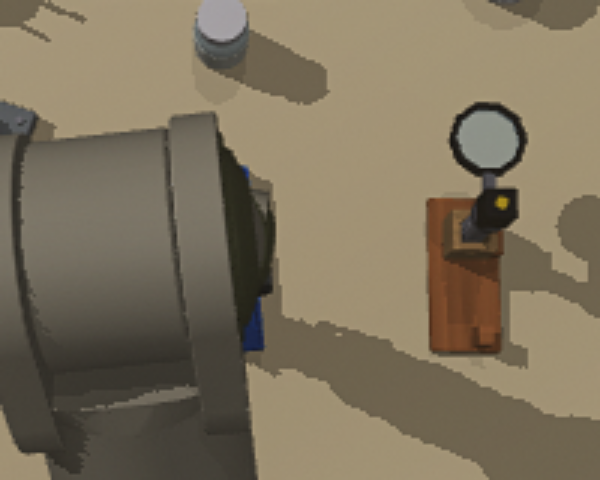

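```bash
python3 -m inch '[{"travel":[0,0,0.01],"twist":0},{"travel":[0,0,0.015],"twist":0},{"travel":[0,0,0.018],"twist":0},{"travel":[0,0,0.018],"twist":0}]'
python3 -m inch '[{"travel":[0,0,0.002],"twist":0},{"travel":[0,0,0.004],"twist":0},{"travel":[0,0,0.004],"twist":0}]'
```

```text
clock: 7.75
eef_pos: [484.9, 1.6, 13.1]
tcp_rot: [180.0, -0.0, -174.8]
force: [-0.8, -0.1, -0.0]
finger_gap: 35.1
clock: 8.05
eef_pos: [485.0, 1.6, 9.2]
tcp_rot: [-180.0, 0.0, -174.8]
force: [-0.9, -0.7, -0.7]
finger_gap: 35.2
```

```bash
python3 -m inch '[{"travel":[0,0,0.002],"twist":0},{"travel":[0,0,0.003],"twist":0},{"travel":[0,0,0.003],"twist":0}]'
python3 -m inch '[{"travel":[0,0,0.001],"twist":0},{"travel":[0,0,0.002],"twist":0},{"travel":[0,0,0.002],"twist":0}]'
```

```text
clock: 8.35
eef_pos: [484.9, 1.5, 6.2]
tcp_rot: [-180.0, -0.0, -174.8]
force: [-0.4, -0.3, -0.3]
finger_gap: 34.9
clock: 8.65
eef_pos: [484.9, 1.6, 4.2]
tcp_rot: [-180.0, -0.0, -174.8]
force: [0.1, 0.4, -0.0]
finger_gap: 35.1
```

```bash
python3 -m inch '[{"travel":[0,0,0],"twist":0},{"travel":[0,0,0],"twist":0},{"travel":[0,0,0],"twist":0},{"travel":[0,0,0],"twist":0}]' -0.2
python3 -m inch '[{"travel":[0,0,-0.02],"twist":0},{"travel":[0,0,-0.06],"twist":0},{"travel":[0,0,-0.11],"twist":0},{"travel":[0,0,-0.16],"twist":0},{"travel":[0,0,-0.21],"twist":0},{"travel":[0,0,-0.25],"twist":0},{"travel":[0,0,-0.25],"twist":0}]'
python3 - <<'E'
from h import *
f=grab('wrist'); save(f,'tray2.png')
E
```

```text
clock: 9.05
eef_pos: [485.0, 1.6, 4.4]
tcp_rot: [-180.0, 0.0, -174.8]
force: [0.6, 0.0, -0.8]
finger_gap: 51.2
clock: 9.75
eef_pos: [487.1, 1.5, 259.3]
tcp_rot: [179.9, 0.5, -174.8]
force: [1.7, -0.1, -0.4]
finger_gap: 51.0
```

View pics/tray2.png

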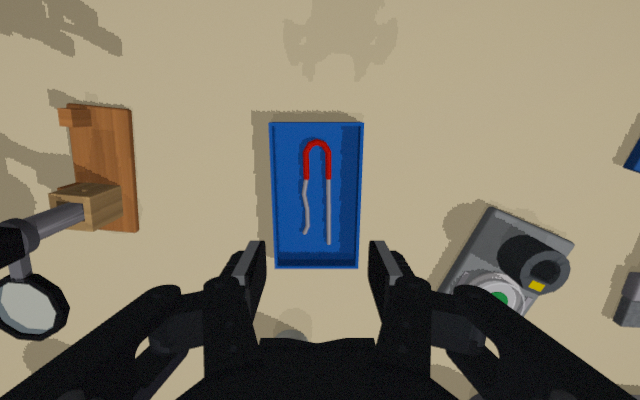

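The clip lies flat in the tray at pixels (316,190). I'll move over the magnifier head with the jaws turned along the post's x.

```bash
python3 -m inch '[{"travel":[-0.0436,-0.2826,0],"twist":1.674},{"travel":[-0.0436,-0.2826,0],"twist":1.674},{"travel":[-0.0436,-0.2826,0],"twist":1.674},{"travel":[-0.0436,-0.2826,0],"twist":1.674},{"travel":[-0.0436,-0.2826,0],"twist":1.674},{"travel":[-0.0436,-0.2826,0],"twist":1.674},{"travel":[-0.0436,-0.2826,0],"twist":1.674},{"travel":[-0.0436,-0.2826,0],"twist":1.674},{"travel":[-0.0436,-0.2826,0],"twist":1.674},{"travel":[-0.0436,-0.2826,0],"twist":1.674},{"travel":[-0.0436,-0.2826,0],"twist":1.674},{"travel":[-0.0436,-0.2826,0],"twist":1.674}]' -0.5
python3 - <<'E'
from h import *
f=grab('wrist'); save(f,'post1.png'); pickle.dump(f,open('pics/post.pkl','wb')); print(manip.get_state()['q'], proj(f,(556,-276,189)))
P=cloud(f); m=(np.hypot(P[...,0]-556,P[...,1]+276)<60)&(P[...,2]>180)&(P[...,2]<200); m[320:]=0
print(m.sum(),cv2.minAreaRect(P[m][:,:2].astype(np.float32)),np.median(P[m][:,2]))
E
```

```text
clock: 11.0
eef_pos: [553.6, -275.4, 252.4]
tcp_rot: [-179.8, -0.0, 89.1]
force: [0.4, 0.1, -0.7]
finger_gap: 63.7
[ -8.31530293  31.91171221  45.90061429 106.65031407 -28.05423399
  53.5396446   49.84804397] [319.3155376  215.79957268]
1707 ((555.4928588867188, -275.58624267578125), (29.63484001159668, 29.897537231445312), 0.15682177245616913) 189.80368882416656
```

View pics/post1.png

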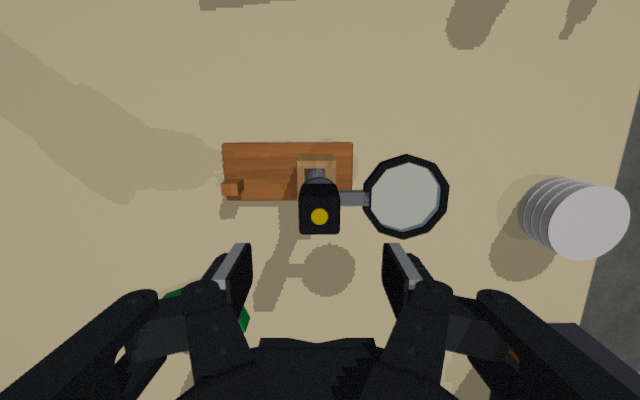

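```bash
python3 -m inch '[{"travel":[0,0.002,0],"twist":0},{"travel":[0,0.002,0.03],"twist":0},{"travel":[0,0.002,0.06],"twist":0},{"travel":[0,0.002,0.08],"twist":0},{"travel":[0,0.002,0.08],"twist":0},{"travel":[0,0.002,0.08],"twist":0}]' -0.5
```

```text
clock: 11.65
eef_pos: [556.1, -276.3, 174.6]
tcp_rot: [-180.0, 0.0, 89.4]
force: [-0.5, 0.5, -0.0]
finger_gap: 63.8
```

```bash
python3 -m inch '[{"travel":[0,0,0.012],"twist":0},{"travel":[0,0,0.022],"twist":0},{"travel":[0,0,0.022],"twist":0}]'
python3 -m inch '[{"travel":[0,0,0],"twist":0},{"travel":[0,0,0],"twist":0},{"travel":[0,0,0],"twist":0},{"travel":[0,0,0],"twist":0},{"travel":[0,0,0],"twist":0},{"travel":[0,0,0],"twist":0}]' 1 100
```

```text
clock: 11.95
eef_pos: [555.7, -275.3, 151.2]
tcp_rot: [-179.9, -0.0, 89.3]
force: [-0.1, -0.8, 0.2]
finger_gap: 64.2
clock: 12.55
eef_pos: [556.0, -276.1, 152.9]
tcp_rot: [180.0, 0.0, 89.3]
force: [-2.3, 1.1, 5.5]
finger_gap: 29.0
```

```bash
python3 -m inch '[{"travel":[0,0,-0.005],"twist":0},{"travel":[0,0,-0.015],"twist":0},{"travel":[0,0,-0.03],"twist":0},{"travel":[0,0,-0.05],"twist":0},{"travel":[0,0,-0.07],"twist":0},{"travel":[0,0,-0.095],"twist":0},{"travel":[0,0,-0.115],"twist":0},{"travel":[0,0,-0.115],"twist":0},{"travel":[0,0,-0.115],"twist":0}]'
python3 - <<'E'
from h import *
f=grab('wrist'); save(f,'lift1.png'); pickle.dump(f,open('pics/lift.pkl','wb'))
f=grab('scene'); cv2.imwrite('pics/lift1s.png',cv2.resize(f['img'][150:300,180:340],None,fx=4,fy=4)[...,::-1])
s=manip.get_state();print(s['force'],s['ft_torque'],s['q'])
E
```

```text
clock: 13.45
eef_pos: [556.1, -275.6, 267.5]
tcp_rot: [180.0, -0.0, 89.3]
force: [0.0, 0.4, -8.4]
finger_gap: 29.0
[-1.50153326  0.295782   -7.03243673] [ 0.01891595  0.01688298 -0.04925961] [ -8.82154943  31.23625006  46.57988412 105.63354355 -27.34332117
  55.08707707  49.13074955]
```

View pics/lift1.png

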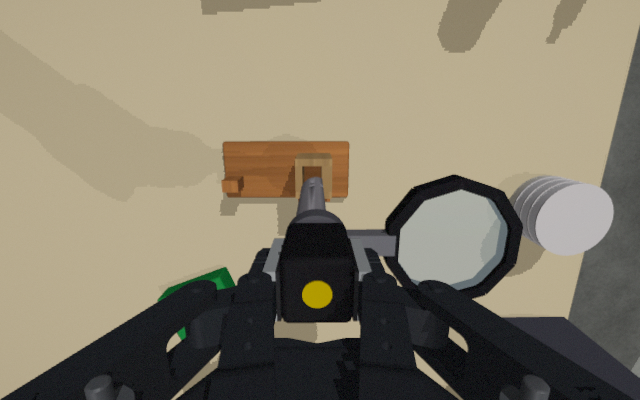

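View pics/lift1s.png

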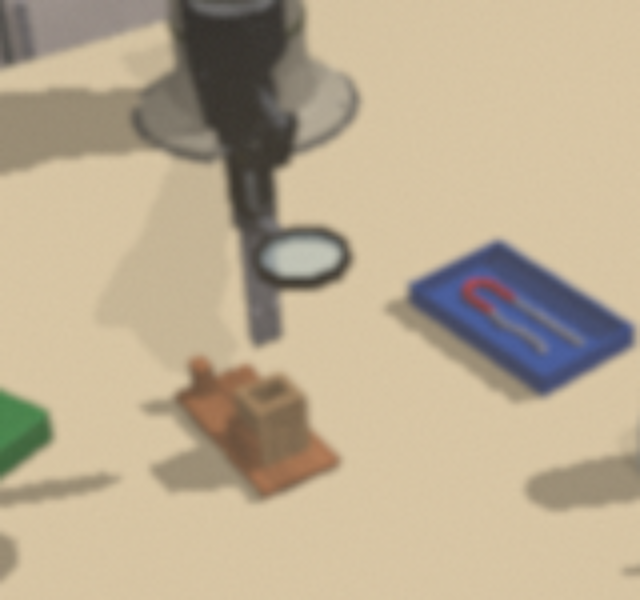

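The post is out of the block and held upright; dot at (317,294), lens centre about (455,238). I'll check the in-hand offset and yaw.

Run:
```python
from h import *
f=pickle.load(open('pics/lift.pkl','rb')); im=f['img'].astype(int); g=im.sum(-1)
y=(im[...,0]>130)&(im[...,1]>100)&(im[...,2]<60); y[:270]=0;y[320:]=0;y[:,:290]=0;y[:,345:]=0
yy=np.argwhere(y).mean(0)[::-1]; print(yy,'dot',ray(f,*yy,304))
P=cloud(f)
# lens: glass region contour -> ellipse
gl=((im[...,0]>150)&(abs(im[...,0]-im[...,2])<25)).astype(np.uint8); gl[:, :385]=0; gl[:,520:]=0
c=max(cv2.findContours(gl,0,2)[0],key=cv2.contourArea); e=cv2.fitEllipse(c); print(e)
z=255; w=np.array([ray(f,*p[0],z)[:2] for p in c]); (cx,cy),r=cv2.minEnclosingCircle(w.astype(np.float32)); print('lens',cx,cy,r)
d=ray(f,*yy,304); print('yaw',np.degrees(np.arctan2(cy-d[1],cx-d[0])),np.hypot(cx-d[0],cy-d[1]))
m=(P[...,2]>295)&(P[...,2]<312)&(np.hypot(P[...,0]-556,P[...,1]+276)<30)
k=(g<120)&m
print(cv2.minAreaRect(P[k][:,:2].astype(np.float32)),np.median(P[k][:,2]))
# foot
m=(np.hypot(P[...,0]-556,P[...,1]+276)<35)&(P[...,2]>110)&(P[...,2]<170)
print('foot',m.sum(),np.percentile(P[m][:,2],[1,5]),P[m].mean(0), P[m][:,0].min(),P[m][:,0].max())
```

```text
[316.65420561 294.1588785 ] dot [ 556.68873712 -275.91439757  304.        ]
((446.94305419921875, 238.5796661376953), (85.13886260986328, 104.00761413574219), 47.91039276123047)
lens 628.7005615234375 -273.8908996582031 29.64627456665039
yaw 1.609560529009438 72.04024845660753
((556.83984375, -274.4386291503906), (29.572132110595703, 55.581031799316406), 89.79375457763672) 304.2669518892449
foot 186 [132.96464073 134.16260482] [ 552.59667127 -263.29740644  152.20233353] 542.4224650761573 561.8369388695002
```

```bash
python3 -m inch '[{"travel":[0.02,0,0],"twist":0.0},{"travel":[0.05,0.001,0],"twist":0.02},{"travel":[0.09,0.002,0],"twist":0.05},{"travel":[0.135,0.003,0],"twist":0.08},{"travel":[0.18,0.005,0],"twist":0.11},{"travel":[0.225,0.007,0],"twist":0.14},{"travel":[0.27,0.008,0],"twist":0.17},{"travel":[0.315,0.01,0],"twist":0.2},{"travel":[0.36,0.011,0],"twist":0.23},{"travel":[0.4,0.012,0],"twist":0.26},{"travel":[0.43,0.013,0],"twist":0.29},{"travel":[0.45,0.014,0],"twist":0.304}]'
python3 -c "
from h import *
s=manip.get_state();print(s['q'],s['eef_pos'],s['tcp_rot'])"
```

```text
clock: 14.75
eef_pos: [574.6, 177.2, 265.7]
tcp_rot: [-179.9, 0.1, 72.0]
force: [-0.9, -0.2, -6.5]
finger_gap: 28.8
[-57.96529584  33.27793694  56.19277751 108.26738077 -33.07234816
  56.61558968  -4.86131391] [574.64548994 177.22932036 265.69841149] [-1.79888125e+02  7.01647399e-02  7.20166159e+01]
```

```bash
python3 -m inch '[{"travel":[0.03,-0.009,0],"twist":0},{"travel":[0.065,-0.02,0],"twist":0},{"travel":[0.095,-0.027,0],"twist":0},{"travel":[0.109,-0.031,0],"twist":0},{"travel":[0.109,-0.031,0],"twist":0},{"travel":[0.109,-0.031,0],"twist":0}]'
python3 - <<'E'
from h import *
f=grab('wrist'); save(f,'st2.png'); pickle.dump(f,open('pics/st2.pkl','wb'))
f=grab('scene'); cv2.imwrite('pics/st2s.png',cv2.resize(f['img'][100:250,310:470],None,fx=4,fy=4)[...,::-1])
s=manip.get_state();print(s['eef_pos'],s['tcp_rot'],s['q'])
E
```

```text
clock: 15.35
eef_pos: [579.5, 286.1, 266.5]
tcp_rot: [-180.0, 0.1, 71.9]
force: [-0.4, -0.8, -5.4]
finger_gap: 29.2
[579.9358948  285.23589194 267.12922849] [-1.79999605e+02  5.77263758e-02  7.17689758e+01] [-64.76456176  36.79702649  56.04281001 102.47031618 -34.932371
  60.04102317 -13.81206673]
```

View pics/st2.png

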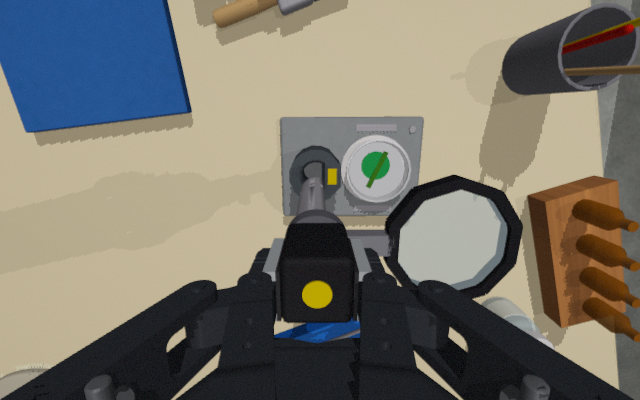

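View pics/st2s.png

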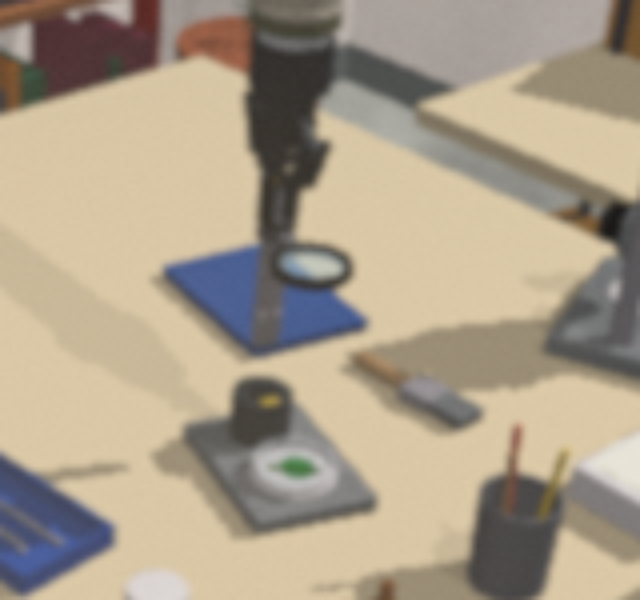

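The stand's edges look parallel to the image axes, so yaw is close. I'll measure the boss and base in this view for a correction.

Run:
```python
from h import *
f=pickle.load(open('pics/st2.pkl','rb'))
cv2.imwrite('pics/st2z.png',cv2.resize(f['img'][105:235,270:430],None,fx=4.5,fy=4.5,interpolation=cv2.INTER_CUBIC)[...,::-1])
P=cloud(f); m=(np.hypot(P[...,0]-580,P[...,1]-289)<45)&(P[...,2]>62)&(P[...,2]<78)
p=P[m][:,:2]; print(m.sum(),cv2.minEnclosingCircle(p.astype(np.float32)))
im=f['img'].astype(int); y=(im[...,0]>130)&(im[...,1]>100)&(im[...,2]<60); y[:160]=0;y[195:]=0;y[:,:320]=0;y[:,345:]=0
yy=np.argwhere(y).mean(0)[::-1]; print('mark',ray(f,*yy,70))
y=(im[...,0]>130)&(im[...,1]>100)&(im[...,2]<60); y[:270]=0;y[320:]=0;y[:,:290]=0;y[:,345:]=0
yy=np.argwhere(y).mean(0)[::-1]; print('dot',ray(f,*yy,304))
print(proj(f,(579.6,289,70)))
```

```text
1431 ((579.6911010742188, 289.0693359375), 30.491056442260742)
mark [597.56160044 282.4666845   70.        ]
dot [580.35236333 286.45586046 304.        ]
[315.15330396 175.91125441]
```

View pics/st2z.png

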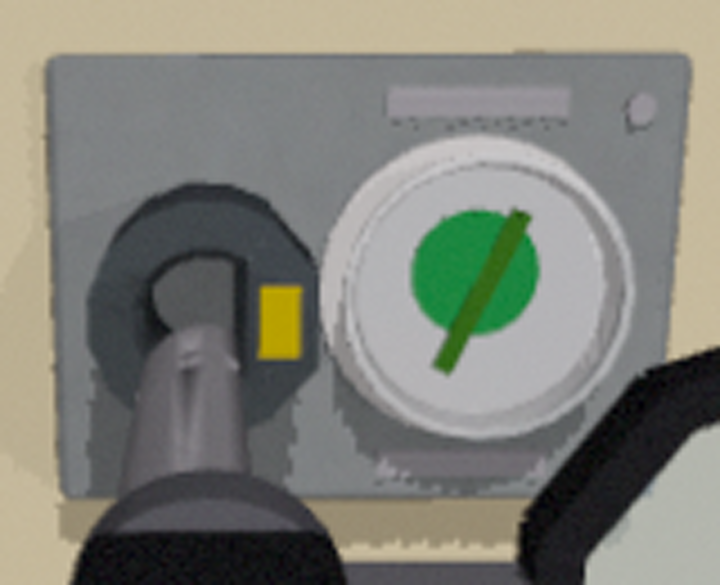

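```bash
python3 - <<'E'
from h import *
f=pickle.load(open('pics/st2.pkl','rb'))
q=lambda x,y: ray(f,270+(x-1.75)/4.5,105+(y-1.75)/4.5,20)
for a,b in (((50,57),(690,55)),((65,497),(330,496)),((48,62),(62,490))):
    d=q(*b)-q(*a); print(np.degrees(np.arctan2(d[1],d[0])),np.linalg.norm(d))
E
python3 -m inch '[{"travel":[0.0025,-0.001,0],"twist":0},{"travel":[0.0025,-0.001,0.02],"twist":0},{"travel":[0.0025,-0.001,0.03],"twist":0},{"travel":[0.0025,-0.001,0.04],"twist":0},{"travel":[0.0025,-0.001,0.04],"twist":0},{"travel":[0.0025,-0.001,0.04],"twist":0}]'
python3 - <<'E'
from h import *
f=grab('wrist'); save(f,'st3.png'); pickle.dump(f,open('pics/st3.pkl','wb'))
cv2.imwrite('pics/st3z.png',cv2.resize(f['img'][105:235,250:410],None,fx=4.5,fy=4.5,interpolation=cv2.INTER_CUBIC)[...,::-1])
s=manip.get_state();print(s['eef_pos'],s['tcp_rot'])
P=cloud(f); m=(np.hypot(P[...,0]-580,P[...,1]-289)<45)&(P[...,2]>65)&(P[...,2]<76)
p=P[m][:,:2]; print(m.sum(),cv2.minEnclosingCircle(p.astype(np.float32)))
im=f['img'].astype(int)
y=(im[...,0]>130)&(im[...,1]>100)&(im[...,2]<60); y[:270]=0;y[320:]=0;y[:,:290]=0;y[:,345:]=0
yy=np.argwhere(y).mean(0)[::-1]; print('dot',ray(f,*yy,s['eef_pos'][2]+36.5))
E
```

```text
-17.95106636333755 175.85583957796248
-17.914343172100995 79.50183402849694
-108.04304337070018 123.70451263268373
clock: 16.05
eef_pos: [580.0, 289.5, 227.5]
tcp_rot: [180.0, 0.0, 71.9]
force: [0.1, -0.2, -7.6]
finger_gap: 29.1
[580.15959038 289.60943148 227.7703431 ] [ 1.79964741e+02 -1.44049083e-02  7.18757447e+01]
1716 ((579.7982788085938, 288.9588317871094), 30.480619430541992)
dot [580.55378934 289.40223735 264.2703431 ]
```

View pics/st3z.png

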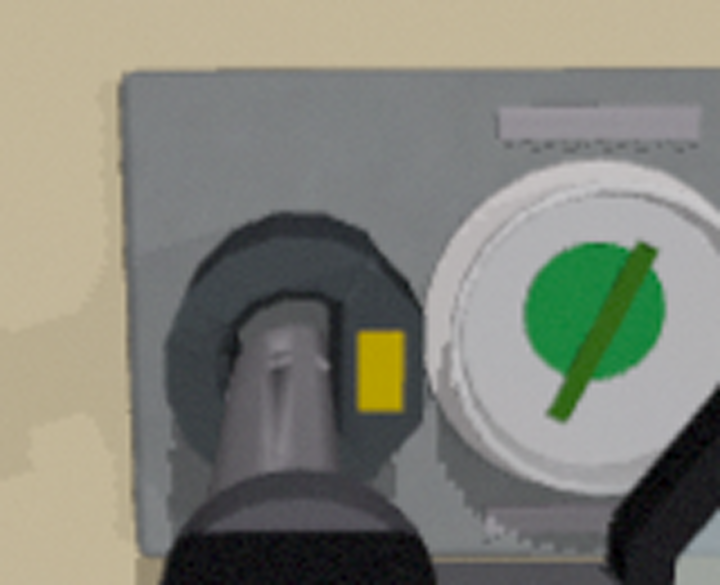

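```bash
python3 -m inch '[{"travel":[-0.0006,-0.0004,0.005],"twist":0},{"travel":[-0.0006,-0.0004,0.01],"twist":0},{"travel":[-0.0006,-0.0004,0.014],"twist":0},{"travel":[-0.0006,-0.0004,0.018],"twist":0},{"travel":[-0.0006,-0.0004,0.022],"twist":0},{"travel":[-0.0006,-0.0004,0.025],"twist":0},{"travel":[-0.0006,-0.0004,0.025],"twist":0}]'
python3 - <<'E'
from h import *
f=grab('wrist'); save(f,'st4.png')
s=manip.get_state();print(s['force'],s['ft_torque'])
E
```

```text
clock: 16.8
eef_pos: [579.0, 289.3, 201.8]
tcp_rot: [-180.0, 0.0, 71.9]
force: [0.2, -0.1, -6.7]
finger_gap: 28.8
[ 1.19479447 -0.43633136 -5.99448384] [ 0.0445537  -0.02267817 -0.0524895 ]
```

View pics/st4.png

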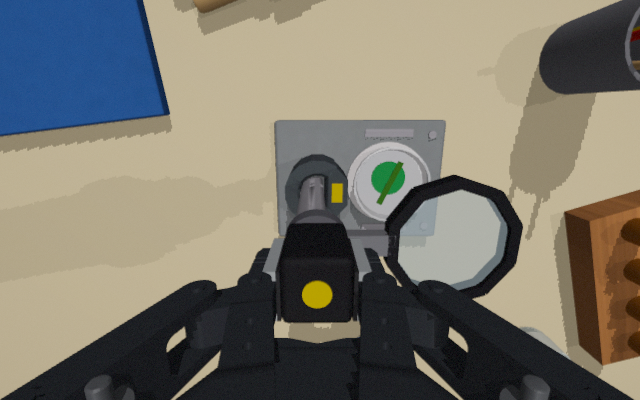

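The post has entered the hole with no contact force. I'll keep lowering.

```bash
python3 -m inch '[{"travel":[0,0,0.004],"twist":0},{"travel":[0,0,0.009],"twist":0},{"travel":[0,0,0.014],"twist":0},{"travel":[0,0,0.018],"twist":0},{"travel":[0,0,0.018],"twist":0}]'
python3 -m inch '[{"travel":[0,0,0.004],"twist":0},{"travel":[0,0,0.009],"twist":0},{"travel":[0,0,0.013],"twist":0},{"travel":[0,0,0.016],"twist":0},{"travel":[0,0,0.016],"twist":0}]'
```

```text
clock: 17.35
eef_pos: [578.9, 289.3, 183.5]
tcp_rot: [-180.0, 0.0, 71.9]
force: [0.2, 0.5, -6.6]
finger_gap: 28.7
clock: 17.85
eef_pos: [579.0, 289.3, 167.7]
tcp_rot: [-180.0, 0.0, 71.9]
force: [0.7, 0.0, -6.9]
finger_gap: 28.7
```

Foot at about 27 mm. Now slowly to the floor at 20 mm.

```bash
python3 -m inch '[{"travel":[0,0,0.002],"twist":0},{"travel":[0,0,0.004],"twist":0},{"travel":[0,0,0.005],"twist":0},{"travel":[0,0,0.005],"twist":0}]'
python3 -m inch '[{"travel":[0,0,0.001],"twist":0},{"travel":[0,0,0.002],"twist":0},{"travel":[0,0,0.002],"twist":0},{"travel":[0,0,0.002],"twist":0}]'
```

```text
clock: 18.25
eef_pos: [579.1, 289.4, 163.2]
tcp_rot: [-180.0, 0.0, 71.9]
force: [-0.1, 0.3, -5.9]
finger_gap: 28.6
clock: 18.65
eef_pos: [579.2, 289.4, 161.3]
tcp_rot: [180.0, 0.0, 71.9]
force: [-0.2, -0.7, -6.5]
finger_gap: 28.9
```

```bash
python3 -m inch '[{"travel":[0,0,0.0005],"twist":0},{"travel":[0,0,0.001],"twist":0},{"travel":[0,0,0.001],"twist":0}]'
python3 -m inch '[{"travel":[0,0,0.0005],"twist":0},{"travel":[0,0,0.001],"twist":0},{"travel":[0,0,0.001],"twist":0}]'
```

```text
clock: 18.95
eef_pos: [579.4, 289.4, 161.0]
tcp_rot: [180.0, -0.0, 71.9]
force: [-1.7, -0.1, 3.0]
finger_gap: 28.7
clock: 19.25
eef_pos: [579.6, 289.4, 160.9]
tcp_rot: [180.0, -0.1, 71.9]
force: [-3.1, -0.1, 13.3]
finger_gap: 29.2
```

Floor contact at TCP z 161 (foot at about 20 mm) shows the post is home. I'll relieve the pressure, release and withdraw.

```bash
python3 -m inch '[{"travel":[0,0,-0.001],"twist":0},{"travel":[0,0,-0.0015],"twist":0},{"travel":[0,0,-0.0015],"twist":0}]'
python3 -m inch '[{"travel":[0,0,0],"twist":0},{"travel":[0,0,0],"twist":0},{"travel":[0,0,0],"twist":0},{"travel":[0,0,0],"twist":0},{"travel":[0,0,0],"twist":0},{"travel":[0,0,0],"twist":0}]' -0.5
python3 -m inch '[{"travel":[0,0,-0.01],"twist":0},{"travel":[0,0,-0.03],"twist":0},{"travel":[0,0,-0.07],"twist":0},{"travel":[0,0,-0.11],"twist":0},{"travel":[0,0,-0.15],"twist":0},{"travel":[0,0,-0.18],"twist":0},{"travel":[0,0,-0.18],"twist":0}]'
python3 - <<'E'
from h import *
f=grab('wrist'); save(f,'end1.png'); pickle.dump(f,open('pics/end.pkl','wb'))
P=cloud(f); m=(np.hypot(P[...,0]-580,P[...,1]-289)<40)&(P[...,2]>185)&(P[...,2]<210); m[320:]=0
print(m.sum(),cv2.minAreaRect(P[m][:,:2].astype(np.float32)),np.median(P[m][:,2]))
f=grab('scene'); cv2.imwrite('pics/end1s.png',cv2.resize(f['img'][100:250,310:470],None,fx=4,fy=4)[...,::-1])
E
```

```text
clock: 19.55
eef_pos: [579.4, 289.4, 161.0]
tcp_rot: [180.0, -0.0, 71.9]
force: [-1.4, -0.5, 2.1]
finger_gap: 28.6
clock: 20.15
eef_pos: [579.2, 289.3, 160.8]
tcp_rot: [180.0, -0.0, 71.9]
force: [0.3, 0.0, -0.5]
finger_gap: 64.0
clock: 20.85
eef_pos: [581.1, 288.8, 346.0]
tcp_rot: [179.7, -0.3, 71.9]
force: [-0.1, -0.3, -0.1]
finger_gap: 64.3
917 ((580.9581909179688, 289.8258056640625), (29.052976608276367, 29.16257667541504), 71.31460571289062) 197.7811129376801
```

View pics/end1.png

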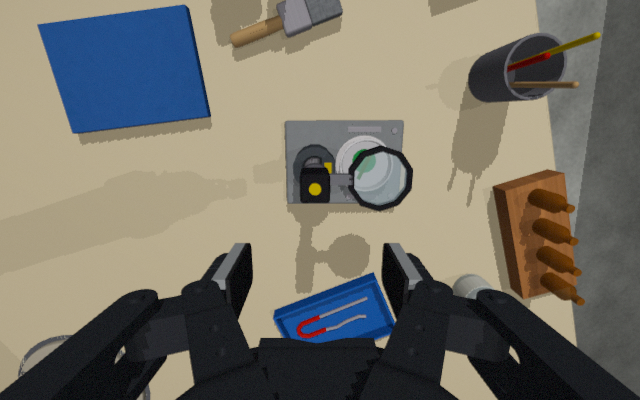

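View pics/end1s.png

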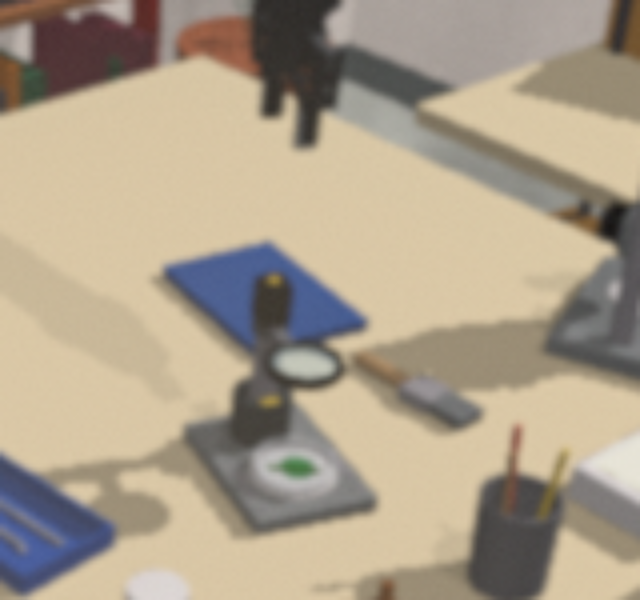

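The magnifier stands upright in the boss with its lens over the dish. The head top measures 197.8 mm (expected 197) at yaw -18.7°. The clip lies in the tray at (330,315), and the gripper is clear.

```bash
python3 -c "
from station import hand_in
print(hand_in())"
```

```text
the job is handed in; nothing more can be done
None
```

The job is done and handed in at about 21 s on the robot's clock, well inside the 58 s limit; no verdict came back.

- **Clip:** I pulled it straight out of the block along its own axis and released it in the blue tray. It dropped the last 15 to 20 mm because the fingers reached the floor first. Pictures taken afterwards show it lying flat inside the tray.
- **Magnifier:** I lifted it out of the block, turned it to match the stand's D hole (about -18°) and lowered it while holding it. It met the floor where the foot should sit, about 20 mm above the table, with at most about 20 N of pressing. I eased that off before letting go.
- **Last checks:**
  - The top of the head measured 197.8 mm, against 197 mm expected when fully home.
  - The head's turn is within 1° of the stand. Its centre measured about 1.5 mm from the hole centre, at the edge of the 1.5 mm fit clearance but within the 2 mm camera accuracy.
  - The post looks upright with the lens over the dish, and the robot was touching nothing.
- **Disagreement:** One in-hand check of the magnifier's turn read about 2° off. I took that as an error because the lens outline was partly hidden, and relied on the grip instead.
- **Not measured:** I only checked by eye that the dish, brush, notebook and jar were undisturbed, and did not look at the slide box again at the end.

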